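# Clear the old heel, then ready the bread knife over the loaf

### The arm

A 6-joint arm with a two-finger parallel gripper is mounted at the origin on the work surface. World frame = base frame: x ahead of the robot, y to its left, z up, the work surface at z = 0. Lengths are in m, angles in rad, forces in N, time in s.
With the tool pointing down it reaches from about 0.425 to 0.95 m from the base axis. Payload 3.5 kg.
Tool frame: the origin (TCP) lies midway between the tips of the shut fingers; the grasp point (between the pads) lies 19 mm behind it; z points along the fingers, y is the line along which they close (so a half turn about z gives the same grasp; the last joint's range is limited). The gripper opens to 85 mm and grips with 20 to 120 N. Pads are 22 mm wide; open, the fingers measure 114 mm over their backs; the gripper's body (76 mm by 85 mm) begins 54 mm behind the grasp point. The pads swing forward as they close: fully open they stand 13 mm farther back than shut.
Start: joints at [1.184, 0.286, 1.577, -0, 1.279, -0.15], TCP at [0.158, 0.656, 0.231] pointing down, gripper open.
Joint ranges: [-2.77, 2.77], [-0.9, 2.22], [0.21, 2.48], [-1.53, 4.67], [0.24, 2.81], [-2.84, 2.84]. Speed limits (rad/s): [2.79, 2.79, 3.14, 3.14, 3.14, 3.14].

### API

Orientations are given as a unit quaternion [x, y, z, w].
In Python, from plant import * gives the robot as it stands.
- The arm moves only by the tool move_arm, never from a script. Its argument "moves" is a list of rows, each a list of 3 entries, a list of its own where there are three numbers: the opening, from 0 (shut) to 1 (fully open), then the shift along the tool's x, y, z in m, then the turn, a rotation vector about the tool's x, y, z in rad. A call has exactly 10 rows; each row shifts and turns the commanded pose from where the row before left it, along the tool's axes as they then stand; what a row does not reach is not made up. A row lasts 1/12 s, in which the tool goes at most 41.7 mm and 7.16 degrees, less where a joint would pass 70% of its speed; a pose out of reach is approached as far as the arm can. A call is refused whole if a number of a shift passes 0.0417 or a number of a turn 0.125, either way. A call with a gripper value outside its range is refused whole. The fingers move at their own pace and stop on an object; "grip_force" is the grip in N (left out, the last holds). Time passes only in rows, so rows that do not move let the fingers close, or fill a call up. It gives the time, the measured TCP pose, the force, the opening and the grip force at its end, in the units of the state.
- get_state(): the state, without advancing time (a new reading comes with each control period).
- read_camera(name): name is "scene" or "side" or "wrist"; returns the picture (400x640x3 uint8, red, green, blue); there is no depth.
- camera_params(name): a dict with "fx", "fy", "cx", "cy" (pixels), "k1" (the pictures are not rectified: a ray, as slopes to the right and down, at radius r is drawn at 1 + k1 r^2 times it, then the intrinsics apply), "rvec" (rotation vector, rad) and "tvec" (3), from world to camera coordinates, as OpenCV has them; the wrist camera has in their place "tool_from_camera" (4x4, takes a point from camera to tool coordinates, whose origin is the TCP and whose axes are the flange's). Camera axes: x right, y down, z forward; pixel columns grow to the right and rows downward; lengths in m; the calibration is good to about 2 mm. A picture is of the moment at which its call begins: read the wrist's pose just before it. camera_params takes no time and is no camera call.
- sign_off(): hands the job in; it is judged then, once.
The state is a dict: "time": time; "qpos": joint angles; "dq": joint speeds; "joint_efforts": joint torques, N m; "eef_pos": TCP position; "tcp_rot": TCP orientation; "contact_force": force on the tool from outside, world axes, zero at the start; "wrist_torque": the same for the moment, N m; "opening": opening from 0.0 (shut) to 1.0 (fully open); "finger_force": force on a finger pad.
Only numpy, scipy, OpenCV 4.12 (cv2) and the standard library are available. Lean on these libraries where they do the work, as an engineer would, in place of code of your own. Each camera call takes 0.05 s, during which the arm holds its last target. There are 200 camera calls.

### The job

Drop the dry heel of bread that lies on the chopping board into the compost caddy. Then draw the bread knife (the one with the pale wooden handle) out of the knife block, turn it level with its cutting edge straight down, and finish still holding it in the gripper, steady, crosswise over the middle of the loaf with its edge a few centimetres (about five) above the crust, ready for the first slice and touching nothing. Leave the loaf, the other knives and the jam jar where they are.

Things in the scene. Friction and masses are not known exactly. Their poses are not given: they have to be found in the camera images.
- board: wooden chopping board fixed on the counter, 280 mm (x) by 360 mm (y), 18 mm thick; origin at the centre of its underside, z up; the loaf and the heel lie on it.
- loaf: crusty brown loaf lying on the board, one cut end, four pale score marks on top; 193 mm long along its own x axis, 68 mm wide, 60 mm high; loose; origin on its flat underside at mid-length; z up.
- loaf_top (a point): highest point of the loaf's crust at mid-length, 60 mm above the loaf's underside; its axes are the loaf's.
- heel: dry end piece of a loaf, a brown dome with a pale lower edge and one pale score mark, cut face down on the board; nearly round, 54 to 56 mm across whichever way it is gripped, 37 mm high; its sides are upright for the lowest 22 mm, then round over; 30 g; origin at the centre of its cut face, z out of the crust.
- heel_center (a point): middle of the heel, 17 mm from its cut face.
- caddy: open white enamelled compost caddy (round pail) fixed on the counter, 140 mm high, 180 mm across the rim, 140 mm across the foot, wall 4 mm; origin at the centre of its underside, z up.
- caddy_floor (a point): centre of the caddy's inner floor, 5 mm above the counter.
- caddy_rim (a point): centre of the caddy's mouth, 140 mm above the counter.
- knife_block: slanted dark walnut knife block fixed on the counter, 160 mm wide (its y), 211 mm high; three parallel slots at y = -56, 0 and 56 mm hold three knives in upright planes, any knife in any slot; the handles stick out towards its -x, rising 50 degrees above level (outward direction -0.643, 0, 0.766 in its frame). Origin on its underside, z up; foot from x = -58 to 69 mm, block to x = -129 mm higher up.
- block_mouth (a point): middle of the block's flat mouth face (square to the slots) on the middle slot, 181 mm above the counter, 95 mm to -x of the block's origin; every slot is 7 mm wide and 44 mm high, its knife slides freely along it.
- bread_knife: bread knife, pale wooden handle, scalloped blade, 290 mm long, about 155 g; origin on the handle's axis where handle meets blade, at the start at the mouth face; x to the tip (-x is the way out of the slot), z to the spine (edge faces -z). Handle x = 0 to -120 mm, flat-sided, 20 mm thick (y), 26 mm high. At the start z is tipped 50 degrees from vertical. Centre of mass near x = 18 mm.
- bread_knife_grip (a point): point on the handle's axis 50 mm behind the knife's origin (x = -50 mm), good to pinch across the 20 mm thickness; its axes are the knife's.
- bread_knife_edge (a point): middle of the bread knife's cutting edge, 85 mm ahead of its origin and 20 mm below its axis; its axes are the knife's. The blade is 170 mm long, 3 mm thick, from z = -20 (edge) to 14 mm (spine), all in the slot at the start: it must be drawn out 170 mm along the slot to come clear.
- chef_knife: black-handled knife in another slot, same handle shape, 165 mm blade, origin and axes as the bread knife's; leave it in.
- utility_knife: black-handled knife in another slot, same handle shape, 140 mm blade, origin and axes as the bread knife's; leave it in.
- jam_jar: amber glass jar with a red lid on the counter, 68 mm across, 95 mm high; origin at the centre of its underside; leave it.
Mind the look-alikes: they are no part of the job. There is more than one size of the heel; the one meant has the size given above. Several things have the shape of the loaf; the one meant has the colours described above.

How it is judged:
On the way, in this order (a step that is already met when the one before it is completed fails the run):
1. the heel lies in the caddy, let go (horizontal distance between heel_center and caddy_floor below 0.075 m and z of heel_center in the frame of caddy_floor below 0.075 m and contact force between the fingers and heel below 0.1 N), for 0.2 s.
2. the bread knife is drawn clear of the block, in the gripper (distance between bread_knife and block_mouth above 0.165 m and contact force between bread_knife and knife_block below 0.1 N and contact force between the fingers and bread_knife above 1 N), for 0.1 s.
At the end, for the whole second after the job is handed in: Heel inside the caddy. Bread knife held still in the gripper, touching nothing else: level, edge down (within 12 deg), crosswise to the loaf (20 deg), mid-edge within 50 mm in plan of the loaf's middle, 12-110 mm above its crust. Loaf, other knives moved under 25 mm, jar 30 mm (horizontal distance between heel_center and caddy_floor below 0.075 m and z of heel_center in the frame of caddy_floor below 0.075 m and angle between bread_knife's own z axis and vertical below 0.21 rad and angle between the x axis of bread_knife and the y axis of loaf, either way round below 0.35 rad and horizontal distance between bread_knife_edge and loaf_top below 0.05 m and z of bread_knife_edge in the frame of loaf_top between 0.012 and 0.11 m and contact force between the fingers and bread_knife above 1 N and contact force between bread_knife and loaf below 0.1 N and contact force between bread_knife and board below 0.1 N and contact force between bread_knife and knife_block below 0.1 N and contact force between bread_knife and caddy below 0.1 N and contact force between bread_knife and chef_knife below 0.1 N and contact force between bread_knife and utility_knife below 0.1 N and contact force between bread_knife and jam_jar below 0.1 N and linear speed of bread_knife below 0.03 m/s and angular speed of bread_knife below 0.2 rad/s and distance of each of loaf, chef_knife, utility_knife from where it was at the start of the episode below 0.025 m and distance of jam_jar from where it was at the start of the episode below 0.03 m); the arm keeps its last pose, push and grip.
It fails at once if the loaf is pushed aside (distance of loaf from where it was at the start of the episode above 0.025 m).
It fails at once if another knife is pulled or pushed out of its place (distance of any of chef_knife, utility_knife from where it was at the start of the episode above 0.025 m).
It fails at once if the jam jar is moved (distance of jam_jar from where it was at the start of the episode above 0.03 m).
It also fails if it takes over 64 s, if anything falls off the work surface, if the arm or the gripper's body presses on something with over 40 N, if the wrist force passes 120 N, or if a joint passes its speed limit or range.

## Working session

There is one attempt and no reset: what is moved stays moved. The work goes in short steps, Python scripts to look and compute and a tool call to move; the robot and the scene stay as the last step left them, time stands still between calls to the robot, and variables do not carry over. Pictures are saved under pics/ and viewed, at most 10 in all, crops included, and the job is handed in when it is done.

Besides the shell and the picture viewer there is one more tool, called after "Request:" by a JSON object that holds its "fn" and its "kwargs". move_arm: Moves the arm, as the interface text tells. Its arguments: {"type":"object","properties":{"moves":{"type":"array"},"grip_force":{"type":"number"}},"required":["moves"]}

```bash
mkdir -p pics; ls
python3 - <<'E'
from plant import *
import cv2
for n in ("scene","side"):
    cv2.imwrite(f"pics/{n}0.png",read_camera(n)[:,:,::-1])
    print(n,camera_params(n))
print(camera_params("wrist"))
print(get_state())
E
```

```text
pics
scene {'fx': 415.27780495984024, 'fy': 415.27780495984024, 'cx': 315.5310489668208, 'cy': 197.59210811940608, 'k1': -0.023727974191595586, 'rvec': array([ 1.12683097,  2.24802956, -1.06230801]), 'tvec': array([ 0.32302911, -0.13737523,  1.61681639])}
side {'fx': 431.2488230849554, 'fy': 431.2488230849554, 'cx': 322.447995838659, 'cy': 198.89553647080626, 'k1': -0.017763783854974943, 'rvec': array([ 2.42736098, -0.47407733,  0.16344214]), 'tvec': array([-0.46894559,  0.21282462,  1.13843782])}
{'fx': 339.3033264580896, 'fy': 339.3033264580896, 'cx': 319.30855060995134, 'cy': 199.9344122361528, 'k1': -0.06336071480551854, 'tool_from_camera': array([[-7.05274899e-05, -9.58258373e-01, -2.85903629e-01,
         7.17600582e-02],
       [ 9.99999803e-01, -2.46015557e-04,  5.77883504e-04,
         7.30159133e-04],
       [-6.24098447e-04, -2.85903532e-01,  9.58258202e-01,
        -1.42112899e-01],
       [ 0.00000000e+00,  0.00000000e+00,  0.00000000e+00,
         1.00000000e+00]])}
{'time': 0.1, 'qpos': array([ 1.18396511e+00,  2.87103951e-01,  1.57804163e+00,  2.00914877e-06,
        1.27861073e+00, -1.50017588e-01]), 'dq': array([-0.00041822, -0.00042694, -0.00418745,  0.00016594,  0.00107066,
       -0.00078122]), 'joint_efforts': array([ 6.70426689e-04, -4.07294726e+01, -2.93699867e+01, -1.25292167e-04,
        3.52905758e-03,  1.83211023e-05]), 'eef_pos': array([0.15811245, 0.65560277, 0.23006161]), 'tcp_rot': array([ 1.18130548e-01,  9.92997484e-01, -1.04283292e-03, -2.87841729e-04]), 'contact_force': array([-0.35914718, -0.45175821,  0.03107032]), 'wrist_torque': array([-0.04425846, -0.00097001, -0.03646436]), 'finger_force': 0.0, 'opening': 1.00252644122143}
```

View pics/scene0.png

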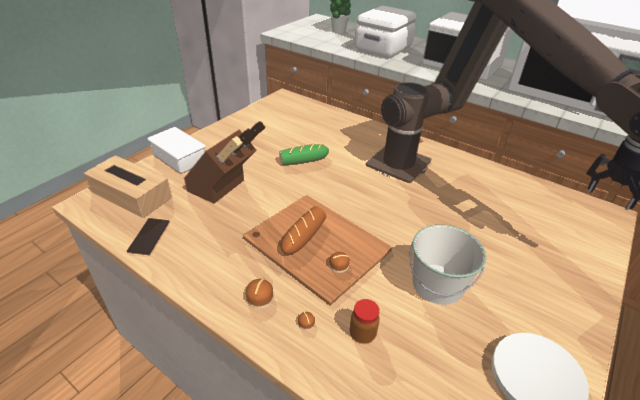

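View pics/side0.png

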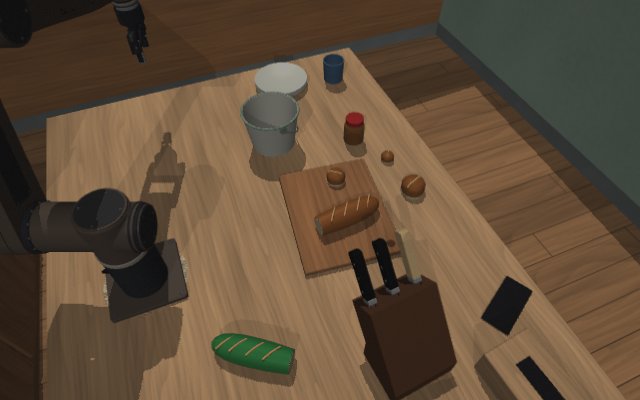

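Heel candidates in the scene view are (340,261) on the board, (259,292) larger on the counter, and (306,320) smaller on the counter. I choose the one on the board. For the knife, the pale handle is at side (408,255) and the black ones at (362,277) and (386,265). For the loaf, I choose the brown one at (303,230); the green one at (304,155) is a look-alike.

```bash
cat > h.py <<'E'
import numpy as np, cv2
from scipy.spatial.transform import Rotation as R
from plant import *
def cam(n, st=None):
    p=camera_params(n); K=np.array([[p['fx'],0,p['cx']],[0,p['fy'],p['cy']],[0,0,1]]); d=np.array([p['k1'],0,0,0.])
    if n=='wrist':
        T=np.eye(4); T[:3,:3]=R.from_quat(st['tcp_rot']).as_matrix(); T[:3,3]=st['eef_pos']; T=np.linalg.inv(T@p['tool_from_camera'])
        return K,d,T[:3,:3],T[:3,3]
    return K,d,R.from_rotvec(p['rvec']).as_matrix(),p['tvec']
def ray(c,uv):
    K,d,r,t=c; q=cv2.undistortPoints(np.array([[uv]],float),K,d)[0,0]
    v=r.T@np.array([q[0],q[1],1]); return -r.T@t, v/np.linalg.norm(v)
def onz(c,uv,z):
    o,v=ray(c,uv); return o+v*(z-o[2])/v[2]
def tri(c1,u1,c2,u2):
    o1,v1=ray(c1,u1);o2,v2=ray(c2,u2)
    s=np.linalg.lstsq(np.c_[v1,-v2],o2-o1,rcond=None)[0]
    a,b=o1+s[0]*v1,o2+s[1]*v2; return (a+b)/2,np.linalg.norm(a-b)
def proj(c,P):
    K,d,r,t=c; return cv2.projectPoints(np.array(P,float).reshape(-1,3),cv2.Rodrigues(r)[0],t,K,d)[0][:,0]
E
python3 - <<'E'
import cv2, numpy as np
a=cv2.imread('pics/side0.png')[160:400,270:470]; b=cv2.imread('pics/scene0.png')[110:310,180:400]
o=np.zeros((600,800,3),np.uint8)
a=cv2.resize(a,None,fx=2,fy=2,interpolation=2); b=cv2.resize(b,None,fx=1.8,fy=1.8,interpolation=2)
o[:480,:400]=a; o[:360,402:402+396]=b[:,:396]
cv2.imwrite('pics/crop1.png',o[:480])
E
```

```text
(no output)
```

View pics/crop1.png

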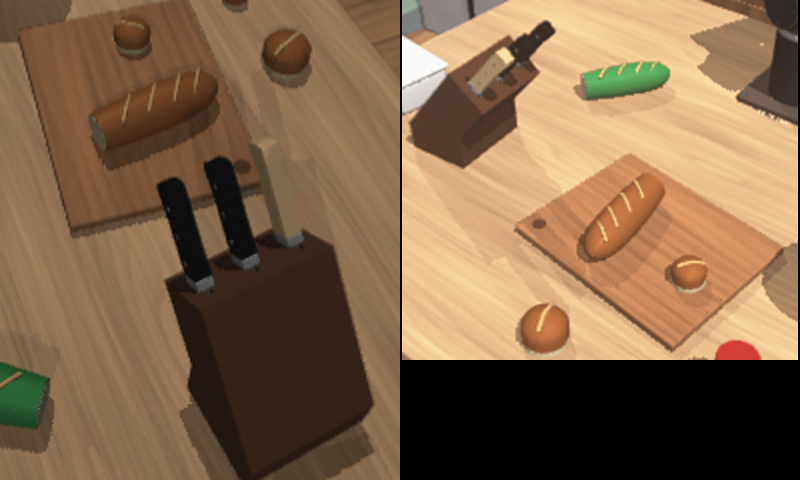

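The crop shows the heel on the board at side (336,178) and scene (340,261). The pale knife is in the slot on the right in the side view, its handle running from (401,231) to (415,280). The loaf's cut end is at side (318,225).

Run:
```python
from h import *
np.set_printoptions(precision=4,suppress=True)
A=cam('scene');B=cam('side')
for uv in [(306.7,196),(242.8,237.8),(330,303.3),(390.6,247.2)]: print('board',onz(A,uv,.018))
print('heel',tri(A,(340,260),B,(336,177)))
print('knife end',tri(A,(240,139),B,(401.5,231.5)),'base',tri(A,(222,159),B,(415,280)))
print('loaf side ends',onz(B,(319,226),.045),onz(B,(378,205),.045),'scene',onz(A,(284,246),.045),onz(A,(324,210),.045))
print('mouth low edge? side',onz(B,(353.5,301.5),.19),onz(B,(435,281.5),.19))
# masks
for n,c in(('scene',A),('side',B)):
    im=cv2.imread(f'pics/{n}0.png'); hsv=cv2.cvtColor(im,cv2.COLOR_BGR2HSV)
    box=(slice(240,285),slice(315,365)) if n=='scene' else (slice(160,195),slice(318,352))
    print(n,'heel hsv',hsv[(260,340) if n=='scene' else (177,336)],'board',hsv[(280,330) if n=='scene' else (200,300)],'loaf',hsv[(230,295) if n=='scene' else (215,335)])
# caddy: rim ellipse scene (412..484, 228..270); side (242..300,93..127)
print('caddy rim scene',onz(A,(448,250),.14),'side',onz(B,(270.5,116),.14), tri(A,(448,250),B,(270.5,116)))
print('rim pts',[onz(A,u,.14)[:2] for u in((412,248),(484,256))])
print('jar',onz(A,(367,310),.095),onz(B,(355,120),.095))
# handles of black knives
print('green',onz(A,(304,155),.03))
```

```text
board [ 0.4045 -0.1423  0.018 ]
board [ 0.6829 -0.1726  0.018 ]
board [0.7214 0.1726 0.018 ]
board [0.4465 0.2015 0.018 ]
heel (array([0.5956, 0.1163, 0.0343]), np.float64(0.004756242134313776))
knife end (array([ 0.5718, -0.2672,  0.2731]), np.float64(0.010341880525983204)) base (array([ 0.5827, -0.3414,  0.1798]), np.float64(0.0045159590800490515))
loaf side ends [ 0.4785 -0.0428  0.045 ] [ 0.6623 -0.0384  0.045 ] scene [ 0.6543 -0.035   0.045 ] [ 0.4548 -0.0358  0.045 ]
mouth low edge? side [ 0.4372 -0.3424  0.19  ] [ 0.618  -0.3664  0.19  ]
scene heel hsv [ 12 168 204] board [ 12 137 206] loaf [ 12 166 194]
side heel hsv [ 12 168 105] board [ 13 141 132] loaf [ 12 172 111]
caddy rim scene [0.4828 0.3675 0.14  ] side [0.4694 0.3374 0.14  ] (array([0.4715, 0.3619, 0.1239]), np.float64(0.009826544290719642))
rim pts [array([0.5325, 0.2905]), array([0.4472, 0.4491])]
jar [0.7348 0.2823 0.095 ] [0.7279 0.2677 0.095 ]
green [ 0.2223 -0.2932  0.03  ]
```

Request:
{"fn": "move_arm", "kwargs": {"moves": [[1,[-0.0276,-0.0211,0],[0,0,0]],[1,[-0.0276,-0.0211,0],[0,0,0]],[1,[-0.0276,-0.0211,0],[0,0,0]],[1,[-0.0276,-0.0211,0],[0,0,0]],[1,[-0.0276,-0.0211,0],[0,0,0]],[1,[-0.0276,-0.0211,0],[0,0,0]],[1,[-0.0276,-0.0211,0],[0,0,0]],[1,[-0.0276,-0.0211,0],[0,0,0]],[1,[-0.0276,-0.0211,0],[0,0,0]],[1,[-0.0276,-0.0211,0],[0,0,0]]]}}

```text
time: 0.93
eef_pos: [0.3776, 0.3847, 0.2308]
tcp_rot: [0.118, 0.993, -0.0, -0.0]
contact_force: [0.9, -0.4, -0.3]
opening: 1.001
finger_force: 0.0
```

Request:
{"fn": "move_arm", "kwargs": {"moves": [[1,[-0.0276,-0.0211,0],[0,0,0]],[1,[-0.0276,-0.0211,0],[0,0,0]],[1,[-0.0276,-0.0211,0],[0,0,0]],[1,[-0.0276,-0.0211,0],[0,0,0]],[1,[-0.0276,-0.0211,0],[0,0,0]],[1,[-0.0276,-0.0211,0],[0,0,0]],[1,[-0.0276,-0.0211,0],[0,0,0]],[1,[-0.0276,-0.0211,0],[0,0,0]],[1,[-0.0276,-0.0211,0],[0,0,0]],[1,[-0.0276,-0.0211,0],[0,0,0]]]}}

```text
time: 1.77
eef_pos: [0.5964, 0.1149, 0.2307]
tcp_rot: [0.118, 0.993, -0.0, -0.001]
contact_force: [1.1, 0.9, 0.3]
opening: 1.0
finger_force: 0.0
```

Request:
{"fn": "move_arm", "kwargs": {"moves": [[1,[0,0,0],[0,0,0.12]],[1,[0,0,0],[0,0,0.12]],[1,[0,0,0],[0,0,0.12]],[1,[0,0,0],[0,0,0.12]],[1,[0,0,0],[0,0,0.12]],[1,[0,0,0],[0,0,0.12]],[1,[0,0,0],[0,0,0.12]],[1,[0,0,0],[0,0,0.12]],[1,[0,0,0],[0,0,0.12]],[1,[0,0,0],[0,0,0.12]]]}}

```text
time: 2.6
eef_pos: [0.5955, 0.1164, 0.2306]
tcp_rot: [0.66, 0.751, -0.0, -0.0]
contact_force: [-1.9, -1.0, 0.5]
opening: 1.0
finger_force: 0.0
```

Run:
```python
from h import *
s=get_state(); im=read_camera('wrist'); cv2.imwrite('pics/w1.png',im[:,:,::-1])
np.savez('w1.npz',**{k:s[k] for k in('eef_pos','tcp_rot')})
print(s['eef_pos'],s['tcp_rot'],s['qpos'])
print(proj(cam('wrist',s),[.596,.116,.035]))
```

```text
[0.59552809 0.11641452 0.23061081] [ 6.60429288e-01  7.50887979e-01 -4.32156994e-04 -4.60359168e-04] [ 2.59919939e-02  1.39293671e-01  1.75048791e+00 -8.54473088e-06
  1.25307388e+00 -1.02020660e-01]
[[318.64684557 174.56010308]]
```

View pics/w1.png

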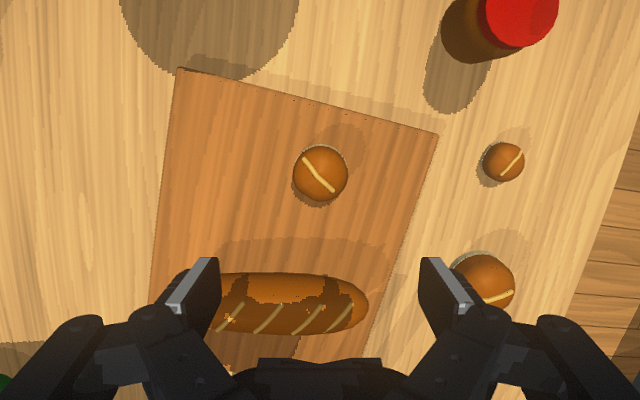

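The wrist view shows the heel at (320,173), about 1 px from the prediction, so the heel is at about (0.597, 0.117). The loaf and the look-alikes are clear of the fingers.

Request:
{"fn": "move_arm", "kwargs": {"moves": [[1,[0,0,0.0214],[0,0,0]],[1,[0,0,0.0214],[0,0,0]],[1,[0,0,0.0214],[0,0,0]],[1,[0,0,0.0214],[0,0,0]],[1,[0,0,0.0214],[0,0,0]],[1,[0,0,0.0214],[0,0,0]],[1,[0,0,0.0214],[0,0,0]],[1,[0,0,0.0214],[0,0,0]],[1,[0,0,0.0214],[0,0,0]],[1,[0,0,0.0214],[0,0,0]]]}}

```text
time: 3.48
eef_pos: [0.5955, 0.1164, 0.0159]
tcp_rot: [0.657, 0.754, -0.0, -0.0]
contact_force: [0.3, 0.2, 0.2]
opening: 1.001
finger_force: 0.0
```

Request:
{"fn": "move_arm", "kwargs": {"moves": [[1,[0,0,0],[0,0,0]],[0,[0,0,0],[0,0,0]],[0,[0,0,0],[0,0,0]],[0,[0,0,0],[0,0,0]],[0,[0,0,0],[0,0,0]],[0,[0,0,0],[0,0,0]],[0,[0,0,0],[0,0,0]],[0,[0,0,0],[0,0,0]],[0,[0,0,0],[0,0,0]],[0,[0,0,0],[0,0,0]]], "grip_force": 30}}

```text
time: 4.32
eef_pos: [0.5975, 0.1165, 0.0194]
tcp_rot: [0.658, 0.753, 0.001, 0.001]
contact_force: [-0.2, 0.5, 5.5]
opening: 0.633
finger_force: 32.3
```

Request:
{"fn": "move_arm", "kwargs": {"moves": [[0,[0,0,-0.01],[0,0,0]],[0,[0,0,-0.024],[0,0,0]],[0,[0,0,-0.025],[0,0,0]],[0,[0,0,-0.025],[0,0,0]],[0,[0,0,-0.025],[0,0,0]],[0,[0,0,-0.025],[0,0,0]],[0,[0,0,-0.025],[0,0,0]],[0,[0,0,-0.025],[0,0,0]],[0,[0,0,-0.025],[0,0,0]],[0,[0,0,-0.025],[0,0,0]]]}}

```text
time: 5.15
eef_pos: [0.5952, 0.1165, 0.2526]
tcp_rot: [0.658, 0.753, -0.0, -0.0]
contact_force: [0.1, -0.6, -0.5]
opening: 0.638
finger_force: 31.9
```

Request:
{"fn": "move_arm", "kwargs": {"moves": [[0,[0.023,-0.008,0],[0,0,0]],[0,[0.023,-0.008,0],[0,0,0]],[0,[0.023,-0.008,0],[0,0,0]],[0,[0.023,-0.008,0],[0,0,0]],[0,[0.023,-0.008,0],[0,0,0]],[0,[0.023,-0.008,0],[0,0,0]],[0,[0.023,-0.008,0],[0,0,0]],[0,[0.023,-0.008,0],[0,0,0]],[0,[0.023,-0.008,0],[0,0,0]],[0,[0,0,0],[0,0,0]]]}}

```text
time: 5.98
eef_pos: [0.4944, 0.3149, 0.2513]
tcp_rot: [0.657, 0.754, -0.0, -0.001]
contact_force: [0.2, 0.9, -1.0]
opening: 0.638
finger_force: 31.9
```

Run:
```python
from h import *
s=get_state(); im=read_camera('wrist'); cv2.imwrite('pics/w2.png',im[:,:,::-1])
np.savez('w2.npz',**{k:s[k] for k in('eef_pos','tcp_rot')})
print(s['eef_pos'],s['opening'],s['finger_force'],s['qpos'])
c=cam('wrist',s); print(onz(c,(319,200),.14),proj(c,[.475,.362,.14]))
```

```text
[0.49436043 0.31488892 0.25130119] 0.6382546674512292 31.893225987441838 [0.39334743 0.07718146 1.77980875 0.00192956 1.28563644 0.25491086]
[0.49550556 0.31278264 0.14      ] [[300.625448  132.9972326]]
```

View pics/w2.png

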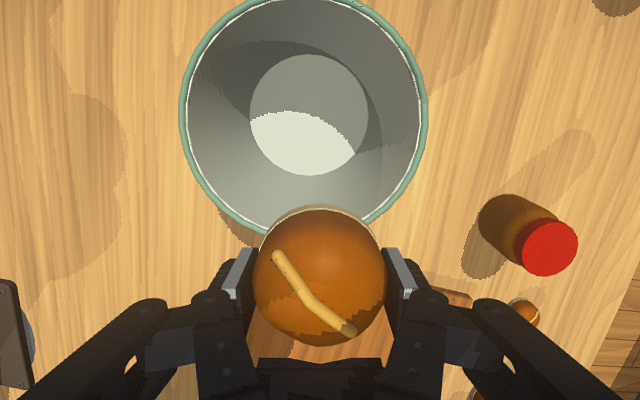

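The wrist view shows the heel held and the caddy rim centred at about (304,113), which puts the caddy at about (0.476, 0.377).

Request:
{"fn": "move_arm", "kwargs": {"moves": [[0,[0.016,-0.0026,0],[0,0,0]],[0,[0.016,-0.0026,0],[0,0,0]],[0,[0.016,-0.0026,0],[0,0,0]],[0,[0.016,-0.0026,0],[0,0,0]],[0,[0,0,0.026],[0,0,0]],[0,[0,0,0.026],[0,0,0]],[0,[0,0,0.026],[0,0,0]],[0,[0,0,0.026],[0,0,0]],[0,[0,0,0.026],[0,0,0]],[0,[0,0,0],[0,0,0]]]}}

```text
time: 6.87
eef_pos: [0.4747, 0.3709, 0.1148]
tcp_rot: [0.659, 0.753, -0.006, -0.002]
contact_force: [-1.1, -1.6, -1.6]
opening: 0.638
finger_force: 32.0
```

Request:
{"fn": "move_arm", "kwargs": {"moves": [[1,[0,0,0],[0,0,0]],[1,[0,0,0],[0,0,0]],[1,[0,0,0],[0,0,0]],[1,[0,0,0],[0,0,0]],[1,[0,0,0],[0,0,0]],[1,[0,0,0],[0,0,0]],[1,[0,0,-0.03],[0,0,0]],[1,[0,0,-0.035],[0,0,0]],[1,[0,0,-0.035],[0,0,0]],[1,[0,0,-0.035],[0,0,0]]]}}

```text
time: 7.7
eef_pos: [0.4777, 0.3739, 0.2581]
tcp_rot: [0.658, 0.753, -0.0, -0.0]
contact_force: [1.2, 0.1, 0.1]
opening: 1.005
finger_force: 0.0
```

Run:
```python
from h import *
s=get_state(); im=read_camera('wrist'); b=read_camera('scene')
cv2.imwrite('pics/w3.png',np.hstack([im,b])[:,:,::-1][::1,:, :].copy()[:, :])
o=np.hstack([cv2.resize(im,(400,250)),cv2.resize(b[180:330,360:600],(400,250))]); cv2.imwrite('pics/w3s.png',o[:,:,::-1])
print(s['eef_pos'],s['opening'],s['finger_force'])
```

```text
[0.47772498 0.3739136  0.2580543 ] 1.0053138635906653 0.0
```

View pics/w3s.png

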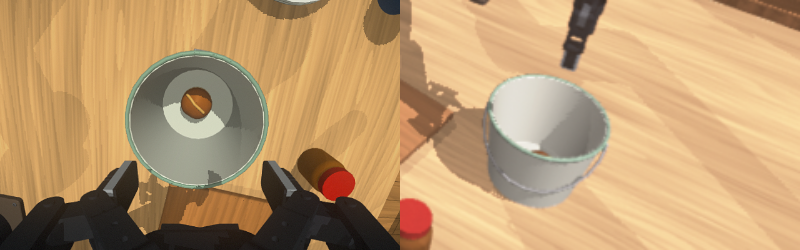

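The heel lies in the caddy. Next I move over to the knife block for a look.

Request:
{"fn": "move_arm", "kwargs": {"moves": [[1,[-0.0316,0,-0.008],[0,0,0]],[1,[-0.0316,0,-0.008],[0,0,0]],[1,[-0.0316,0,-0.008],[0,0,0]],[1,[-0.0316,0,-0.008],[0,0,0]],[1,[-0.0316,0,-0.008],[0,0,0]],[1,[-0.0316,0,-0.008],[0,0,0]],[1,[-0.0316,0,-0.008],[0,0,0]],[1,[-0.0316,0,-0.008],[0,0,0]],[1,[-0.0316,0,-0.008],[0,0,0]],[1,[-0.0316,0,-0.008],[0,0,0]]]}}

```text
time: 8.63
eef_pos: [0.52, 0.0594, 0.3364]
tcp_rot: [0.658, 0.753, -0.0, -0.0]
contact_force: [0.5, 0.4, 0.0]
opening: 1.003
finger_force: 0.0
```

Request:
{"fn": "move_arm", "kwargs": {"moves": [[1,[-0.0316,0.0008,-0.008],[0,0,0]],[1,[-0.0316,0.0008,-0.008],[0,0,0]],[1,[-0.0316,0.0008,-0.008],[0,0,0]],[1,[-0.0316,0.0008,-0.008],[0,0,0]],[1,[-0.0316,0.0008,-0.008],[0,0,0]],[1,[-0.0316,0.0008,-0.008],[0,0,0]],[1,[-0.0316,0.0008,-0.008],[0,0,0]],[1,[-0.0316,0.0008,-0.008],[0,0,0]],[1,[-0.0316,0.0008,-0.008],[0,0,0]],[1,[0,0,0],[0,0,0]]]}}

```text
time: 9.47
eef_pos: [0.5656, -0.2252, 0.4087]
tcp_rot: [0.66, 0.751, -0.001, 0.001]
contact_force: [0.1, 0.3, 0.1]
opening: 1.0
finger_force: 0.0
```

Run:
```python
from h import *
s=get_state(); im=read_camera('wrist'); cv2.imwrite('pics/w4.png',im[:,:,::-1])
np.savez('w4.npz',**{k:s[k] for k in('eef_pos','tcp_rot')})
print(s['eef_pos'],s['tcp_rot'],s['qpos'])
c=cam('wrist',s); print(proj(c,[[.572,-.267,.273],[.583,-.341,.18]]))
```

```text
[ 0.56562998 -0.22521036  0.40873365] [ 0.66005974  0.75121153 -0.00086347  0.00127942] [-0.54452525  0.06230598  1.51514262 -0.00214921  1.56192793 -0.67350625]
[[318.87724756 234.91640202]
 [320.03329866 262.51981636]]
```

View pics/w4.png

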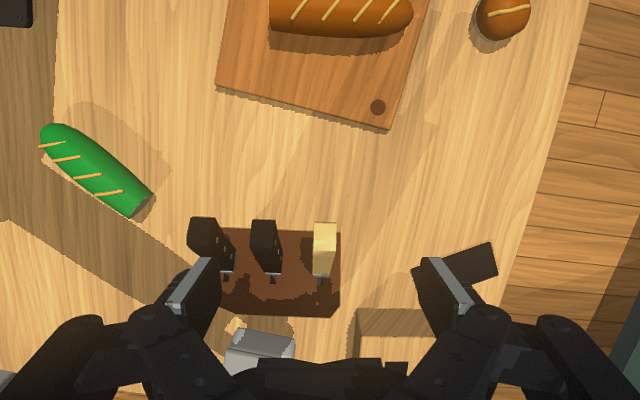

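The wrist view shows three handles. The pale one runs from its end at (325,225) to its base at (323,273), with the black ones at (210,245) and (266,247). I'll segment the pale handle in all three views and fit its axis.

```bash
cat > k.py <<'E'
from h import *
from scipy.optimize import least_squares
np.set_printoptions(precision=4,suppress=True)
z=np.load('w4.npz'); V=[('w4',cam('wrist',{k:z[k] for k in z}),(300,215,350,280)),('side0',cam('side'),(392,225,425,285)),('scene0',cam('scene'),(210,130,248,165))]
obs=[];out=[]
for n,c,(x0,y0,x1,y1) in V:
    im=cv2.imread(f'pics/{n}.png')[y0:y1,x0:x1]; h=cv2.cvtColor(im,cv2.COLOR_BGR2HSV).astype(int)
    m=((h[...,0]>15)&(h[...,0]<32)&(h[...,1]>50)&(h[...,1]<140)&(h[...,2]>(90 if n=='side0' else 120))).astype(np.uint8)
    k,l,s,_=cv2.connectedComponentsWithStats(m); i=1+np.argmax(s[1:,4]); m=(l==i)
    p=np.argwhere(m)[:,::-1]+[x0,y0]; mu=p.mean(0); d=np.linalg.svd(p-mu,full_matrices=False)[2][0]; t=(p-mu)@d
    print(n,s[i],'mean',mu,'dir',d,'ends',mu+d*t.min(),mu+d*t.max()); obs.append((c,mu,d))
    out.append(cv2.resize(np.hstack([im,(m[...,None]*np.uint8([255]*3))]),(260,500),interpolation=0))
cv2.imwrite('pics/km.png',np.hstack(out))
# axis: point P at handle mid and direction from yaw (pitch 50 deg known); residual = image distance of axis points to fitted lines, mid to mean
def pts(q):
    o=np.array([np.cos(q[3])*.643,np.sin(q[3])*.643,.766]); return q[:3],o
def res(q,full=False):
    P,o=pts(q); r=[]
    for c,mu,d in obs:
        nrm=np.array([-d[1],d[0]])
        u=proj(c,[P-o*.05,P,P+o*.05])-mu
        r+=[u[0]@nrm,u[2]@nrm,.5*(u[1]@d)]
    return np.array(r)
s=least_squares(res,[.578,-.305,.225,1.6]); P,o=pts(s.x)
print('mid',P,'yaw deg',np.degrees(s.x[3]),'res',s.fun); print('base',P-o*.06,'grip',P-o*.01)
E
python3 k.py
```

```text
w4 [   0    0   50   65 2191] mean [328.2141 241.5372] dir [0.2488 0.9686] ends [320.0731 209.8439] [338.528  281.6899]
side0 [  3   0  29  55 571] mean [410.021 251.366] dir [0.3   0.954] ends [401.6647 224.791 ] [418.1965 277.366 ]
scene0 [  8   7  25  25 255] mean [229.7059 148.0667] dir [-0.6953  0.7187] ends [239.2456 138.2049] [220.0011 158.099 ]
mid [ 0.5861 -0.2937  0.2346] yaw deg 104.91706597137413 res [ 0.5726 -0.5957  2.3456 -0.8729  2.0655 -1.6529 -1.1644 -0.6824  0.6041]
base [ 0.5961 -0.331   0.1886] grip [ 0.5878 -0.2999  0.2269]
```

View pics/km.png

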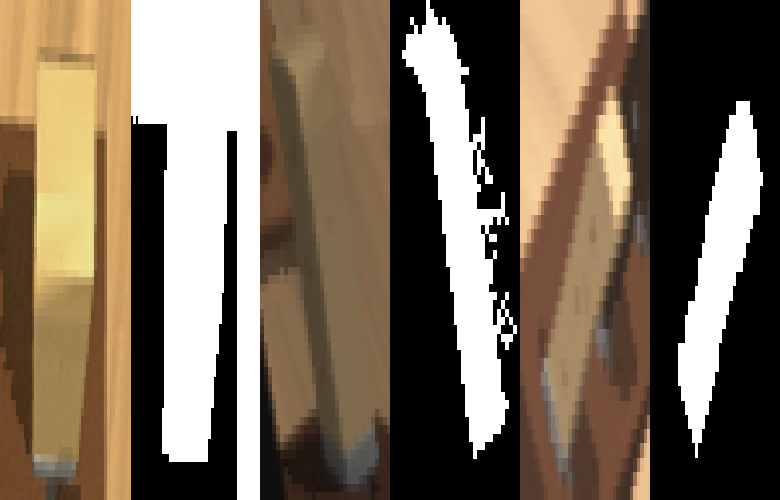

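The top-view mask merged with the wood behind it. From the crop I read the pommel centre at w4 (325.3,237), the spine edge at the base at (321.4,274.5), and the side and scene ends. I refit with these points.

```bash
cat > k2.py <<'E'
from h import *
from scipy.optimize import least_squares
np.set_printoptions(precision=4,suppress=True)
z=np.load('w4.npz'); W=cam('wrist',{k:z[k] for k in z});S=cam('side');C=cam('scene')
ob=[(W,(325.3,237),.12,0,1),(W,(321.4,274.5),0,.013,1),(S,(402,231.3),.12,0,1.),(S,(415,279),0,0,1.),(C,(238.4,141),.12,0,1.3),(C,(222,159),0,0,1.3)]
def ax(y): 
    h=np.array([np.cos(y),np.sin(y),0]); e=np.array([0,0,1])
    return .643*h+.766*e, -.766*h+.643*e
def res(q):
    o,zz=ax(q[3]); return np.concatenate([w*(proj(c,q[:3]+o*a+zz*b)[0]-u) for c,u,a,b,w in ob])
s=least_squares(res,[.583,-.34,.18,1.6]); q=s.x;o,zz=ax(q[3])
print('base',q[:3],'yaw',np.degrees(q[3])); print(s.fun.reshape(-1,2)); print('grip',q[:3]+.05*o,'out',o,'z',zz)
E
python3 k2.py
```

```text
base [ 0.5846 -0.3437  0.18  ] yaw 95.34346896401642
[[-0.2828 -1.9963]
 [-0.5671  0.8572]
 [-0.6723 -1.1704]
 [ 0.2862  1.2166]
 [-1.903  -0.8137]
 [-2.2343  0.0434]]
grip [ 0.5817 -0.3116  0.2183] out [-0.0599  0.6402  0.766 ] z [ 0.0713 -0.7627  0.643 ]
```

Request:
{"fn": "move_arm", "kwargs": {"moves": [[0.45,[0,0,0],[0,0,0.036]],[0.45,[0,0,0],[0,0.068,0]],[0.45,[0,0,0],[0,0.068,0]],[0.45,[0,0,0],[0,0.068,0]],[0.45,[0,0,0],[0,0.068,0]],[0.45,[0,0,0],[0,0.068,0]],[0.45,[0,0,0],[0,0.068,0]],[0.45,[0,0,0],[0,0.068,0]],[0.45,[0,0,0],[0,0.068,0]],[0.45,[0,0,0],[0,0.068,0]]]}}

```text
time: 10.35
eef_pos: [0.5654, -0.2188, 0.4082]
tcp_rot: [0.64, 0.706, 0.203, -0.225]
contact_force: [-0.3, 0.7, 0.4]
opening: 0.449
finger_force: 0.0
```

Request:
{"fn": "move_arm", "kwargs": {"moves": [[0.45,[-0.02,0.001,0.003],[0,0,0]],[0.45,[-0.02,0.001,0.003],[0,0,0]],[0.45,[-0.02,0.001,0.003],[0,0,0]],[0.45,[-0.02,0.001,0.003],[0,0,0]],[0.45,[-0.02,0.001,0.003],[0,0,0]],[0.45,[-0.02,0.001,0.003],[0,0,0]],[0.45,[-0.02,0.001,0.003],[0,0,0]],[0.45,[-0.02,0.001,0.003],[0,0,0]],[0.45,[-0.02,0,0.003],[0,0,0]],[0.45,[0,0,0],[0,0,0]]]}}

```text
time: 11.18
eef_pos: [0.5854, -0.3505, 0.2778]
tcp_rot: [0.641, 0.705, 0.202, -0.226]
contact_force: [0.1, -0.3, -0.5]
opening: 0.451
finger_force: 0.0
```

```bash
cat > go.py <<'E'
from h import *
np.set_printoptions(precision=4,suppress=True)
def delta(pos,Rm):
    s=get_state(); T=R.from_quat(s['tcp_rot']).as_matrix()
    print('q',s['qpos'],'pos',s['eef_pos'],'op',s['opening'],'ff',s['finger_force'],'F',s['contact_force'])
    print('tool shift',T.T@(np.array(pos)-s['eef_pos']),'turn',R.from_matrix(T.T@Rm).as_rotvec())
def tool(yaw_h,beta): # tool x in plane of h, y square to it
    h=np.array([np.cos(yaw_h),np.sin(yaw_h),0]); e=np.array([0,0,1]); b=beta
    x=np.cos(b)*h+np.sin(b)*e; z=np.sin(b)*h-np.cos(b)*e
    return np.c_[x,np.cross(z,x),z]
E
python3 - <<'E'
from go import *
Rm=tool(np.radians(95.3),np.radians(35)); g=np.array([.5817,-.3116,.2183])
delta(g-.076*Rm[:,2],Rm)
s=get_state(); im=read_camera('wrist'); cv2.imwrite('pics/w5.png',im[:,:,::-1])
print(proj(cam('wrist',s),[g,[.577,-.2669,.2719],[.5846,-.3437,.18]]))
E
```

```text
q [-0.8186  0.5112  1.2803  0.3711  1.8456 -0.9034] pos [ 0.5854 -0.3505  0.2778] op 0.45110987250448525 ff 0.0 F [ 0.0982 -0.2591 -0.5095]
tool shift [-0.0021 -0.0001 -0.0048] turn [-0.0068 -0.0058  0.0006]
[[318.1626 216.9927]
 [316.9166 113.4912]
 [318.205  272.8134]]
```

View pics/w5.png

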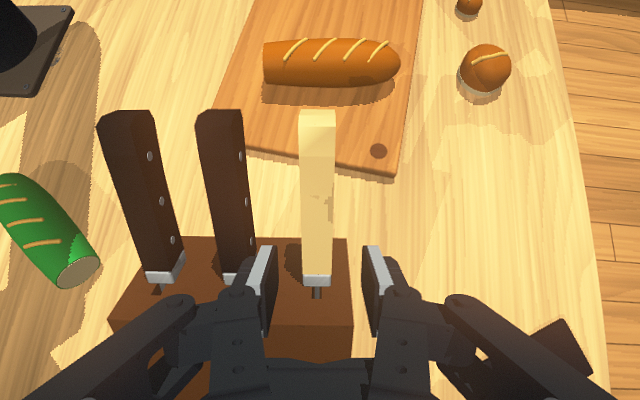

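The picture confirms the alignment: the pale handle is centred at u≈317 between the fingers, with its base at about (317,277). I go in and grip.

Request:
{"fn": "move_arm", "kwargs": {"moves": [[0.45,[-0.002,0,0.005],[0,0,0]],[0.45,[0,0,0.01],[0,0,0]],[0.45,[0,0,0.01],[0,0,0]],[0.45,[0,0,0.01],[0,0,0]],[0.45,[0,0,0.01],[0,0,0]],[0.45,[0,0,0.01],[0,0,0]],[0.45,[0,0,0.01],[0,0,0]],[0.45,[0,0,0.01],[0,0,0]],[0.45,[0,0,0.01],[0,0,0]],[0.45,[0,0,0.01],[0,0,0]]]}}

```text
time: 12.07
eef_pos: [0.581, -0.2972, 0.203]
tcp_rot: [0.64, 0.706, 0.202, -0.223]
contact_force: [0.3, 0.2, -0.2]
opening: 0.449
finger_force: 0.0
```

Request:
{"fn": "move_arm", "kwargs": {"moves": [[0.45,[0,0,0],[0,0,0]],[0,[0,0,0],[0,0,0]],[0,[0,0,0],[0,0,0]],[0,[0,0,0],[0,0,0]],[0,[0,0,0],[0,0,0]],[0,[0,0,0],[0,0,0]],[0,[0,0,0],[0,0,0]],[0,[0,0,0],[0,0,0]],[0,[0,0,0],[0,0,0]],[0,[0,0,0],[0,0,0]]], "grip_force": 90}}

```text
time: 12.9
eef_pos: [0.5808, -0.298, 0.2041]
tcp_rot: [0.641, 0.706, 0.202, -0.223]
contact_force: [-3.1, -0.2, 1.1]
opening: 0.221
finger_force: 87.7
```

Request:
{"fn": "move_arm", "kwargs": {"moves": [[0,[0.0039,0,-0.001],[0,0,0]],[0,[0.0077,0,-0.0021],[0,0,0]],[0,[0.0077,0,-0.0021],[0,0,0]],[0,[0.0077,0,-0.0021],[0,0,0]],[0,[0.0077,0,-0.0021],[0,0,0]],[0,[0.0077,0,-0.0021],[0,0,0]],[0,[0.0077,0,-0.0021],[0,0,0]],[0,[0.0077,0,-0.0021],[0,0,0]],[0,[0.0077,0,-0.0021],[0,0,0]],[0,[0,0,0],[0,0,0]]]}}

```text
time: 13.73
eef_pos: [0.5772, -0.2534, 0.2584]
tcp_rot: [0.64, 0.707, 0.203, -0.223]
contact_force: [-0.6, 0.7, -0.7]
opening: 0.224
finger_force: 87.4
```

Run:
```python
from go import *
Rm=tool(np.radians(95.3),np.radians(35)); g=np.array([.5808,-.298,.2041]); o=np.array([-.0593,.6403,.766])
delta(g+.195*o,Rm)
```

```text
q [-0.7324  0.3782  1.4938  0.4039  1.7331 -0.8615] pos [ 0.5772 -0.2534  0.2584] op 0.2237055644332831 ff 87.39904761314392 F [-0.5839  0.6682 -0.7009]
tool shift [ 0.1206  0.0002 -0.0315] turn [-0.0026 -0.0008  0.0066]
```

Request:
{"fn": "move_arm", "kwargs": {"moves": [[0,[0.0121,0,-0.0032],[0,0,0]],[0,[0.0121,0,-0.0032],[0,0,0]],[0,[0.0121,0,-0.0032],[0,0,0]],[0,[0.0121,0,-0.0032],[0,0,0]],[0,[0.0121,0,-0.0032],[0,0,0]],[0,[0.0121,0,-0.0032],[0,0,0]],[0,[0.0121,0,-0.0032],[0,0,0]],[0,[0.0121,0,-0.0032],[0,0,0]],[0,[0.0121,0,-0.0032],[0,0,0]],[0,[0.0121,0,-0.0032],[0,0,0]]]}}

```text
time: 14.57
eef_pos: [0.5688, -0.1734, 0.3528]
tcp_rot: [0.64, 0.707, 0.202, -0.223]
contact_force: [0.3, 1.2, -0.3]
opening: 0.223
finger_force: 87.5
```

Request:
{"fn": "move_arm", "kwargs": {"moves": [[0,[0.0121,0,-0.0032],[0,0,0]],[0,[0.0121,0,-0.0032],[0,0,0]],[0,[0,0,0],[0,0,0]],[0,[0,0,0],[0,0,0]],[0,[0,0,0],[0,0,0]],[0,[0,0,0],[0,0,0]],[0,[0,0,0],[0,0,0]],[0,[0,0,0],[0,0,0]],[0,[0,0,0],[0,0,0]],[0,[0,0,0],[0,0,0]]]}}

```text
time: 15.4
eef_pos: [0.5673, -0.1584, 0.3706]
tcp_rot: [0.641, 0.706, 0.202, -0.223]
contact_force: [-0.2, -1.2, -1.5]
opening: 0.222
finger_force: 87.5
```

Run:
```python
from go import *
s=get_state(); print(s['eef_pos'],s['finger_force'],s['contact_force'],s['qpos'])
z=read_camera('side');im=read_camera('scene')
w=read_camera('wrist')
cv2.imwrite('pics/side6.png',z[:,:,::-1]);cv2.imwrite('pics/scene6.png',im[:,:,::-1]);cv2.imwrite('pics/w6.png',w[:,:,::-1])
np.savez('w6.npz',**{k:s[k] for k in('eef_pos','tcp_rot')})
o=np.vstack([np.hstack([z[100:350,250:570],im[100:350,150:470]]),cv2.resize(w,(640,400))[:340]])
cv2.imwrite('pics/v6.png',o[:,:,::-1])
```

```text
[ 0.5673 -0.1584  0.3706] 87.4797785282135 [-0.2236 -1.213  -1.5013] [-0.6325  0.1884  1.5234  0.4599  1.8389 -0.6997]
```

View pics/v6.png

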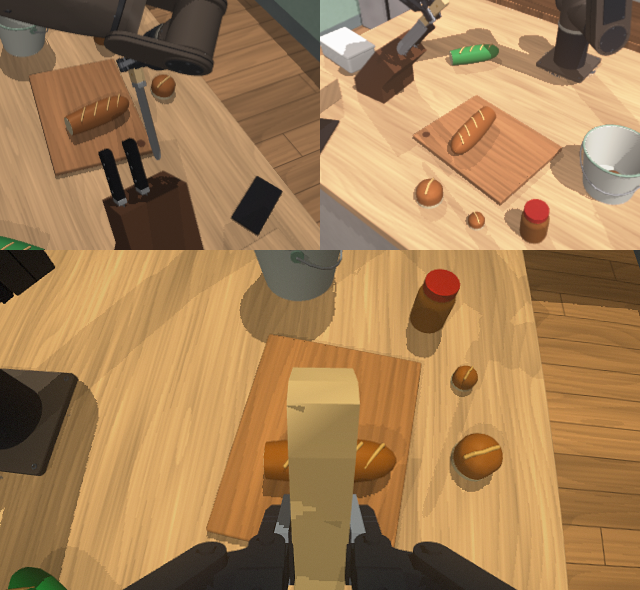

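The knife is out of the block and held: the blade hangs free in the side view, and the black knives are still in place. The loaf shows at w5 from (263,62) to (401,63). Next I work out the final pose.

```bash
cat > fin.py <<'E'
from go import *
def loaf():
    # w5 pose reconstructed: eef and quat at that time
    s5={'eef_pos':np.array([.5854,-.3505,.2778]),'tcp_rot':np.array([.641,.705,.202,-.226])}
    for n,c,seed,box in (('w5',cam('wrist',s5),(330,65),(250,25,420,110)),('side0',cam('side'),(345,212),(300,180,395,245)),('scene0',cam('scene'),(295,235),(270,195,340,260))):
        x0,y0,x1,y1=box; h=cv2.cvtColor(cv2.imread(f'pics/{n}.png')[y0:y1,x0:x1],cv2.COLOR_BGR2HSV).astype(int)
        m=((h[...,1]>155)).astype(np.uint8); m=cv2.morphologyEx(m,cv2.MORPH_CLOSE,np.ones((5,5)))
        k,l,st,_=cv2.connectedComponentsWithStats(m); i=1+np.argmax(st[1:,4])
        p=np.argwhere(l==i)[:,::-1]+[x0,y0]; mu=p.mean(0); d=np.linalg.svd(p-mu,full_matrices=False)[2][0]; t=(p-mu)@d
        a,b=onz(c,mu+d*t.min(),.05),onz(c,mu+d*t.max(),.05); v=b-a
        print(n,st[i],'mid',(a+b)/2,'len',np.linalg.norm(v),'yaw',np.degrees(np.arctan2(v[1],v[0])))
# knife in tool, from the grasp
Rt=R.from_quat([.641,.706,.202,-.223]).as_matrix(); pt=np.array([.5808,-.298,.2041])
o=np.array([-.0599,.6402,.766]); zz=np.array([.0713,-.7627,.643]); Kr=np.c_[-o,np.cross(zz,-o),zz]; kb=np.array([.5846,-.3437,.18])
TK=Rt.T@Kr; tk=Rt.T@(kb-pt)
def goal(mid,yaw,zedge):
    y=np.radians(yaw+90); h=np.array([np.cos(y),np.sin(y),0]); e=np.array([0,0,1.]); G=np.c_[-h,np.cross(e,-h),e]
    Rm=G@TK.T; base=np.array([mid[0],mid[1],zedge])-G@np.array([.085,0,-.02]); return base-Rm@tk,Rm
E
python3 - <<'E'
from fin import *
loaf(); print('knife x in tool',TK[:,0],tk)
p,Rm=goal([.562,-.037],2,.128); print(p); delta(p,Rm)
E
```

```text
w5 [    0     0   170    85 13882] mid [ 0.5778 -0.0429  0.05  ] len 0.24178658490905394 yaw 7.693788156321878
side0 [  16   16   63   39 1293] mid [ 0.5729 -0.0356  0.05  ] len 0.18890327212663044 yaw -174.6356520227762
scene0 [  11   12   45   47 1061] mid [ 0.5676 -0.0299  0.05  ] len 0.21640161051620913 yaw 5.205394209637216
knife x in tool [-0.9662 -0.0016  0.2583] [-0.0514 -0.0006 -0.0066]
[0.5578 0.0959 0.1284]
q [-0.6323  0.1881  1.5232  0.4599  1.8389 -0.6997] pos [ 0.5674 -0.1583  0.3709] op 0.22118036045999195 ff 87.48085141181946 F [-0.2744 -0.6804 -1.647 ]
tool shift [0.0685 0.0154 0.3444] turn [-0.008  -0.8729  0.0629]
```

Request:
{"fn": "move_arm", "kwargs": {"moves": [[0,[0.021,0.001,0.0147],[0,0,0]],[0,[0.021,0.001,0.0147],[0,0,0]],[0,[0.021,0.001,0.0147],[0,0,0]],[0,[0.021,0.001,0.0147],[0,0,0]],[0,[0.021,0.001,0.0147],[0,0,0]],[0,[0.021,0.001,0.0147],[0,0,0]],[0,[0.021,0.001,0.0147],[0,0,0]],[0,[0.021,0.001,0.0147],[0,0,0]],[0,[0.021,0.001,0.0147],[0,0,0]],[0,[0.021,0.001,0.0147],[0,0,0]]]}}

```text
time: 16.38
eef_pos: [0.5519, 0.0991, 0.3715]
tcp_rot: [0.64, 0.707, 0.202, -0.223]
contact_force: [-0.4, -0.2, -0.6]
opening: 0.221
finger_force: 87.4
```

Request:
{"fn": "move_arm", "kwargs": {"moves": [[0,[0,0,0],[0,-0.087,0]],[0,[0,0,0],[0,-0.087,0]],[0,[0,0,0],[0,-0.087,0]],[0,[0,0,0],[0,-0.087,0]],[0,[0,0,0],[0,-0.087,0]],[0,[0,0,0],[0,-0.087,0]],[0,[0,0,0],[0,-0.087,0]],[0,[0,0,0],[0,-0.087,0]],[0,[0,0,0],[0,-0.087,0]],[0,[0,0,0],[0,-0.087,0]]]}}

```text
time: 17.22
eef_pos: [0.5522, 0.0982, 0.3721]
tcp_rot: [0.666, 0.735, -0.087, 0.097]
contact_force: [-0.4, 0.6, -2.0]
opening: 0.223
finger_force: 87.5
```

Run:
```python
from fin import *
p,Rm=goal([.569,-.035],5,.128); print(p); delta(p,Rm)
```

```text
[0.5579 0.0975 0.1284]
q [ 0.1107 -0.019   1.6767 -0.262   1.4887  0.0352] pos [0.5522 0.0982 0.3721] op 0.22344613216387382 ff 87.54445195198059 F [-0.4034  0.6132 -2.0356]
tool shift [0.0617 0.0052 0.2358] turn [ 0.0067 -0.0001  0.0076]
```

Request:
{"fn": "move_arm", "kwargs": {"moves": [[0,[0.006,0.0005,0.023],[0,0,0]],[0,[0.006,0.0005,0.023],[0,0,0]],[0,[0.006,0.0005,0.023],[0,0,0]],[0,[0.006,0.0005,0.023],[0,0,0]],[0,[0.006,0.0005,0.023],[0,0,0]],[0,[0.006,0.0005,0.023],[0,0,0]],[0,[0.006,0.0005,0.023],[0,0,0]],[0,[0.006,0.0005,0.023],[0,0,0]],[0,[0.006,0.0005,0.023],[0,0,0]],[0,[0,0,0],[0,0,0]]]}}

```text
time: 18.05
eef_pos: [0.553, 0.0976, 0.1515]
tcp_rot: [0.666, 0.735, -0.09, 0.091]
contact_force: [-0.9, -0.7, -3.5]
opening: 0.223
finger_force: 87.6
```

Run:
```python
from fin import *
p,Rm=goal([.569,-.035],5,.128); delta(p,Rm)
z=np.load('w6.npz'); T=R.from_quat(z['tcp_rot']).as_matrix()
pr=lambda s,q:proj(cam('wrist',s),[R.from_quat(s['tcp_rot']).as_matrix()@(tk+TK@np.array(k))+s['eef_pos'] for k in q])
print('pommel edges w6 (seen v 118, 205-215)',pr({k:z[k] for k in z},[(-.12,0,-.013),(-.12,0,.013)]))
s=get_state(); r=R.from_quat(s['tcp_rot']).as_matrix(); W=lambda k:r@(tk+TK@np.array(k))+s['eef_pos']
for n in('scene','side'):
    b=cv2.cvtColor(cv2.imread(f'pics/{n}0.png'),cv2.COLOR_BGR2GRAY).astype(int); im=read_camera(n)
    c=cam(n); u=proj(c,[W((.165,0,0)),W((.085,0,0)),W((.02,0,0))]); print(n,'pred tip/mid/base',u)
    h=cv2.cvtColor(im,cv2.COLOR_RGB2HSV); x0,x1=int(u[:,0].min())-25,int(u[:,0].max())+25;y0,y1=int(u[:,1].min())-25,int(u[:,1].max())+25
    m=(h[y0:y1,x0:x1,1]<75)&(h[y0:y1,x0:x1,2]>60); k,l,st,_=cv2.connectedComponentsWithStats(m.astype(np.uint8)); i=1+np.argmax(st[1:,4])
    P=np.argwhere(l==i)[:,::-1]+[x0,y0]; mu=P.mean(0); d=np.linalg.svd(P-mu,full_matrices=False)[2][0];t=(P-mu)@d
    print('seen n',len(P),'ends',mu+d*t.min(),mu+d*t.max())
```

```text
q [ 0.1075  0.1518  1.9049 -0.2864  1.1151  0.1399] pos [0.553  0.0976 0.1515] op 0.22305796242165526 ff 87.59243488311768 F [-0.8533 -0.7084 -3.5126]
tool shift [0.0053 0.0051 0.0225] turn [-0.0055 -0.0045  0.0097]
pommel edges w6 (seen v 118, 205-215) [[314.9747 115.5079]
 [313.7235 145.0638]]
scene pred tip/mid/base [[279.5425 187.2242]
 [303.0863 196.3782]
 [323.1679 204.1856]]
seen n 528 ends [279.2544 187.3536] [332.7988 208.4302]
side pred tip/mid/base [[364.5352 207.1575]
 [348.6067 185.3854]
 [336.56   168.9237]]
seen n 252 ends [329.4349 156.6972] [365.5695 208.6036]
```

The blade lies where predicted, within 2 px in both views. Last descent, then settle.

Request:
{"fn": "move_arm", "kwargs": {"moves": [[0,[0.001,0.001,0.004],[0,0,0]],[0,[0.001,0.001,0.005],[0,0,0]],[0,[0.001,0.001,0.005],[0,0,0]],[0,[0.001,0.001,0.005],[0,0,0]],[0,[0.001,0.001,0.003],[0,0,0]],[0,[0,0,0],[0,0,0]],[0,[0,0,0],[0,0,0]],[0,[0,0,0],[0,0,0]],[0,[0,0,0],[0,0,0]],[0,[0,0,0],[0,0,0]]]}}

```text
time: 18.98
eef_pos: [0.562, 0.0974, 0.1351]
tcp_rot: [0.666, 0.735, -0.086, 0.095]
contact_force: [-0.6, -0.5, -1.7]
opening: 0.222
finger_force: 87.6
```

Request:
{"fn": "move_arm", "kwargs": {"moves": [[0,[0,0,0],[0,0,0]],[0,[0,0,0],[0,0,0]],[0,[0,0,0],[0,0,0]],[0,[0,0,0],[0,0,0]],[0,[0,0,0],[0,0,0]],[0,[0,0,0],[0,0,0]],[0,[0,0,0],[0,0,0]],[0,[0,0,0],[0,0,0]],[0,[0,0,0],[0,0,0]],[0,[0,0,0],[0,0,0]]]}}

```text
time: 19.82
eef_pos: [0.5618, 0.0974, 0.1348]
tcp_rot: [0.666, 0.735, -0.086, 0.095]
contact_force: [0.3, -0.1, -1.6]
opening: 0.222
finger_force: 87.6
```

Run:
```python
from fin import *
p,Rm=goal([.569,-.035],5,.128); delta(p,Rm); print(get_state()['dq'])
print(sign_off())
```

```text
q [ 0.1061  0.1848  1.901  -0.2941  1.0765  0.1511] pos [0.5618 0.0974 0.1348] op 0.2222522536138122 ff 87.58826494216919 F [ 0.2959 -0.1215 -1.6082]
tool shift [ 0.0021 -0.0039  0.0061] turn [ 0.0053 -0.0032  0.008 ]
[ 0.0007 -0.0006  0.0005  0.0008  0.0008 -0.0013]
the job is handed in; nothing more can be done
None
```

The job is handed in at about 20 s of the 64 s allowed: the heel is in the caddy, and by my measurements the bread knife is held still and level, edge down, crosswise over the middle of the loaf, about 56 mm above the crust; the hand-in gave no verdict.

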